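Load the next memory cartridge

ROBOT

A 6-joint arm with a two-finger parallel gripper is mounted at the origin on the work surface. World frame = base frame: x ahead of the robot, y to its left, z up, the work surface at z = 0. Lengths are in m, angles in degrees, forces in N, time in s.
With the tool pointing down it reaches from about 0.375 to 0.9 m from the base axis. Payload 3.1 kg.
Tool frame: the origin (TCP) lies midway between the tips of the shut fingers; the grasp point (between the pads) lies 19 mm behind it; z points along the fingers, y is the line along which they close (so a half turn about z gives the same grasp; the last joint's range is limited). The gripper opens to 87 mm and grips with 3 to 60 N. Pads are 19 mm wide; open, the fingers measure 117 mm over their backs; the gripper's body (75 mm by 190 mm) begins 51 mm behind the grasp point.
Start: joints at [-85.8, 30.224, 82.088, -0, 67.689, -10.227], TCP at [0.156, -0.605, 0.187] pointing down, gripper open.
Joint ranges: [-176.69, 176.69], [-43.24, 126.21], [12.49, 139.97], [-82, 262], [0, 151.66], [-163.58, 163.58]. Speed limits (degrees/s): [159.86, 159.86, 180, 180, 180, 180].

INTERFACE

Orientations are given as a 3x3 rotation matrix whose columns are the frame's x, y, z axes.
In Python, from workcell import telemetry, cams, workorder gives the robot as it stands. The module is installed in compiled form; this text tells all that it offers.
- The arm moves only by the tool apply_moves, never from a script. Its argument "steps" is one flat list of numbers, 4 for each row, row after row: the shift along the tool's x, y, z in m, then the turn about the tool's z in rad. In form: [tx, ty, tz, turn, tx, ty, tz, turn, ...]. A call has exactly 5 rows; each row is the pose to reach, as a shift and turn from the pose commanded when the call began, along the tool's axes at that moment; what a row does not reach only later rows make up. A row lasts 1/12 s, in which the tool goes at most 41.7 mm and 7.16 degrees, less where a joint would pass 70% of its speed; a pose out of reach is approached as far as the arm can. A call with a gripper value outside its range is refused whole. "fingers" is the closure, from -1 (fully open) to 1 (shut), so that 0 is half open, set as the call begins (left out, the last holds). The fingers move at their own pace and stop on an object; the grip force is fixed at half the most. Time passes only in rows, so rows that repeat a pose let the fingers close, or fill a call up. It gives the time, the measured TCP pose, the force, the opening and the grip force at its end, in the units of the state.
- telemetry.read_state(): the state, without advancing time (a new reading comes with each control period).
- cams.capture(name): name is "scene" or "top"; returns a dict with "img" (384x512x3 uint8, red, green, blue), "z_map" (384x512 float32, m along the optical axis (not along the pixel's ray), 0 where there is no reading), "camera_matrix" (3x3 intrinsics, pixels), "xyz" and "rotation" of the camera in the world. Camera axes: x right, y down, z forward; pixel columns grow to the right and rows downward; lengths in m; the calibration is good to about 2 mm. A picture is of the moment at which its call begins.
- workorder.job_done(): hands the job in; it is judged then, once.
Trained networks look in a picture, given as the dict that the camera call returned (one of the last four; its "shot" number tells which), for a name from the list of things; names that differ only in an ending like _2 or _b are one class to them, and where a whole thing is asked for, a point or a joint stands for the part that bears it (a point fixed in the world has none). Each returns a list of dicts, best first, with "score" (0 to 1); they miss things now and then, are a little off and sometimes report something else, mostly with a low value. They report only what shows in the picture. A call takes as long as a camera call. They do not tell look-alikes from the thing itself.
- cams.trace(picture, thing): "mask" (384x512 bool, what is visible of it) and "centre" ([column, row] in pixels, amid what is visible of it).
The state is a dict: "time": time; "joint_positions": joint angles; "joint_vel": joint speeds; "tau": joint torques, N m; "ee_pos": TCP position; "tcp_rot": TCP orientation; "contact_force": force on the tool from outside, world axes, zero at the start; "torque": the same for the moment, N m; "gripper_width": finger opening in m; "grasp_force": force on a finger pad.
Only numpy, scipy, OpenCV 4.12 (cv2) and the standard library are available. Lean on these libraries where they do the work, as an engineer would, in place of code of your own. Each camera call takes 0.05 s, during which the arm holds its last target. There are 200 camera calls.

TASK

Lift the top memory cartridge out of the spring-lift magazine, so that the next one comes up in its place and the others stay in the stack, and lay it flat on the dark mat in front of the reader and let go of it there, without dropping it. Then pick it up again by its narrow handle and slide it head first into the reader's bay until it is fully home, and let go. Leave the other things on the table where they are.

Things in the scene. Friction and masses are not known exactly. Their poses are not given: they have to be found in the camera images.
- cart1_center (a point): Centre of the top memory cartridge in the magazine at the start. Grey plastic, 160 g, 96 mm long (x), 20 mm thick, z up. From above: a broad body, 60 mm wide, from 16 mm behind this centre to 48 mm ahead (+x, the head, with contacts), and a narrow handle, 36 mm wide, 32 mm long, with ribbed sides, at the -x end. Blank label on top. Balance point 5 mm to +x.
- cart1_handle (a point): Middle of the same cartridge's handle: 32 mm towards -x from its centre, half-way up. Handle is 36 mm wide across y.
- cart2_center (a point): Centre of the second cartridge from the top of the stack, same shape and way round; stays in the magazine.
- cart3_center (a point): Centre of the third cartridge from the top of the stack, same shape and way round; stays in the magazine.
- cart4_center (a point): Centre of the fourth, bottom cartridge from the top of the stack, same shape and way round; stays in the magazine.
- magazine: Spring-lift (self-levelling) magazine, fixed to the table: base 134 x 92 mm, origin on the table under the stack's centres, x as the cartridges' in it (handles to -x). Sheet guides 3 mm thick, 2 mm clear of the cartridges, wrap the corners of the broad bodies and run close along both sides of the handles, so that a handle cannot be gripped in there.
- magazine_rim (a point): Top of the guides, 112 mm above the table, on the stack's axis. The top cartridge stands about 4 mm proud of it. On both y sides the guides leave a window, full height, from x = -8 to +38 mm, through which the fingers reach the 60 mm wide body; the guides measure 70 mm over their outsides there. Cartridges lift straight up.
- lift (a joint): Height of the magazine's lift plate, m: about 0 (within 6 mm) with four cartridges on it; the soft spring (78 N/m) lifts it 20 mm, one cartridge's thickness, for each one taken off within about half a second, so the next one comes up to the same height. It gives way if pushed down.
- mat: Thin dark rubber mat fixed to the table in front of the reader's mouth, kept clear: 160 mm along x, 150 mm along y, origin at the centre of its underside; its top is 2 mm above the table. Its x axis points into the reader, in line with the bay.
- reader: Desktop cartridge reader, black, fixed: 120 mm along x, 120 mm wide, 43 mm high; origin at the centre of its underside. On its -x face is the mouth of a level bay, open to -x: 64 mm wide, 24 mm high, floor 8 mm above the table, flared by about 4 mm on all four sides over the first 14 mm, and 65 mm deep to a rigid stop. The broad body of a cartridge goes in head first; the handle stays outside.
- reader_mouth (a point): Centre of the bay's mouth in the reader's front face (60 mm towards -x from the reader's origin), 20 mm above the table, x pointing into the bay.
- reader_home (a point): Where the cartridge's centre lies when it is fully home on the bay's floor: 17 mm inside the mouth, 18 mm above the table; axes as the cartridge's when home.
- highlighter_center (a point): Bystander, loose: chunky highlighter pen lying flat, 115 x 24 x 16 mm, white with black cap. Point near its middle.
- stamp_center (a point): Bystander, loose: wooden hand stamp, 60 x 28 mm block with a turned handle, 64 mm high. Point near its middle.
- mug_center (a point): Bystander, loose: white mug, 80 mm across, 92 mm high, handle on its +y side. Point near its middle.
- stapler_center (a point): Bystander, loose: black desk stapler, 135 x 36 mm, about 60 mm high, lying along its x. Point near its middle.
- tape_center (a point): Bystander, loose: desk tape dispenser, 150 x 60 mm, about 84 mm high. Point near its middle.
- calculator_center (a point): Bystander, loose: desk calculator, 150 x 85 x 16 mm. Point near its middle.
- clipbox_center (a point): Bystander, loose: clear open box of paper clips, 75 x 75 x 35 mm. Point near its middle.
- cart1: The same top cartridge as a whole: origin under its centre, 10 mm below the centre point, same axes.
Mind the look-alikes: they are no part of the job. What is shaped like the magazine but pink is not meant.

How it is judged:
By the outcome, as a careful person would: the job done as asked, in the order asked, and still so for the second after the job is handed in, with the robot touching nothing.
It also fails if it takes over 64 s, if anything falls off the work surface, if the arm or the gripper's body presses on something with over 40 N, if the wrist force passes 120 N, or if a joint passes its speed limit or range.

## Working session

There is one attempt and no reset: what is moved stays moved. The work goes in short steps, Python scripts to look and compute and a tool call to move; the robot and the scene stay as the last step left them, time stands still between calls to the robot, and variables do not carry over. Pictures are saved under pics/ and viewed, at most 10 in all, crops included, and the job is handed in when it is done.

Besides the shell and the picture viewer there is one more tool, called after ">>>" by a JSON object that holds its "method" and its "body". apply_moves: Moves the arm, as the interface text tells. Its arguments: {"type":"object","properties":{"steps":{"type":"array","items":{"type":"number"}},"fingers":{"type":"number"}},"required":["steps"]}

```bash
mkdir -p pics; cat > h.py <<'E'
import numpy as np, cv2
from workcell import telemetry, cams, workorder
def cloud(p):
    z=p["z_map"]; K=np.array(p["camera_matrix"]); v,u=np.indices(z.shape)
    c=np.stack([(u-K[0,2])/K[0,0]*z,(v-K[1,2])/K[1,1]*z,z],-1)
    w=c@np.array(p["rotation"]).T+np.array(p["xyz"]); w[z<=0]=np.nan
    return w
def save(p,n,box=None,s=1):
    im=p["img"][...,::-1]
    if box: im=im[box[1]:box[3],box[0]:box[2]]
    cv2.imwrite("pics/"+n,cv2.resize(im,None,fx=s,fy=s))
E
python3 - <<'E'
from h import *
np.set_printoptions(precision=4,suppress=True)
t=cams.capture("top"); s=cams.capture("scene")
im=np.vstack([t["img"],s["img"]])[...,::-1]
cv2.imwrite("pics/a.png",cv2.resize(im,None,fx=.78,fy=.78))
for nm,p in(("top",t),("scene",s)):
    w=cloud(p); print(nm,p["xyz"],np.array(p["rotation"])[:,2])
    for th in ["magazine","reader","mat","cart1"]:
        for d in cams.trace(p,th)[:3]:
            m=d["mask"]; q=w[m]; q=q[~np.isnan(q[:,0])]
            print(th,round(d["score"],2),np.array(d["centre"]),m.sum(),np.median(q,0),np.percentile(q,[2,98],axis=0).ravel())
print(telemetry.read_state())
E
```

```text
top [0.3774 0.0194 1.1753] [ 0.2112 -0.0175 -0.9773]
magazine 0.87 [341.  254.1] 1291 [ 0.4197 -0.2514  0.0317] [ 0.3571 -0.2955  0.0015  0.484  -0.21    0.1098]
magazine 0.59 [315.  200.8] 630 [ 0.581  -0.1718  0.0089] [ 0.5445 -0.2404 -0.0021  0.6816 -0.1527  0.1125]
reader 0.72 [199.3 205.9] 1496 [0.6033 0.1877 0.0421] [0.5464 0.1301 0.0078 0.664  0.2469 0.047 ]
reader 0.55 [207.2 252.2] 2452 [0.4543 0.1728 0.0019] [ 0.3789  0.0985 -0.0028  0.533   0.2464  0.0064]
mat 0.74 [210.9 252.4] 2456 [0.4543 0.1732 0.0019] [ 0.3785  0.0997 -0.0028  0.5334  0.2462  0.0065]
cart1 0.78 [323.2 185.6] 594 [ 0.6146 -0.1969  0.1151] [ 0.5636 -0.2257  0.1012  0.6562 -0.1683  0.1196]
scene [ 1.275  -0.854   0.8236] [-0.5072  0.648  -0.5682]
magazine 0.89 [210.5 242.9] 1356 [ 0.654  -0.2248  0.0265] [ 0.554  -0.2446  0.0031  0.6768 -0.1648  0.1084]
magazine 0.83 [143.  223.9] 1649 [ 0.438  -0.2706  0.0341] [ 0.3575 -0.3022  0.0014  0.4866 -0.2207  0.1084]
magazine 0.34 [288.1 175.1] 1357 [0.6195 0.1646 0.0388] [ 0.5493  0.1228 -0.0003  0.6726  0.2499  0.044 ]
reader 0.62 [286.1 172.9] 1291 [0.6206 0.1645 0.0391] [0.5518 0.1228 0.0048 0.6726 0.2471 0.0441]
mat 0.65 [247.2 168.8] 1100 [0.4546 0.1636 0.0007] [ 0.3792  0.0956 -0.0033  0.5385  0.2429  0.0048]
cart1 0.65 [208.4 213.1] 656 [ 0.6242 -0.2033  0.1146] [ 0.5669 -0.2298  0.0987  0.6601 -0.172   0.118 ]
{'time': 0.5, 'joint_positions': array([-85.8022,  30.2256,  82.0905,  -0.0005,  67.6885, -10.2274]), 'joint_vel': array([-0.0565, -0.0917,  0.0025, -0.0212,  0.1042, -0.0375]), 'tau': array([ -0.001 , -43.9604, -17.679 ,   0.0633,   0.0515,  -0.    ]), 'ee_pos': array([ 0.1557, -0.6052,  0.1872]), 'tcp_rot': array([[ 0.9685,  0.2491, -0.    ],
       [ 0.2491, -0.9685,  0.0001],
       [ 0.    , -0.0001, -1.    ]]), 'contact_force': array([-1.0369,  0.076 , -0.3204]), 'torque': array([ 0.0429, -0.0016, -0.041 ]), 'grasp_force': 0.0, 'gripper_width': 0.08678075806267287}
```

View pics/a.png

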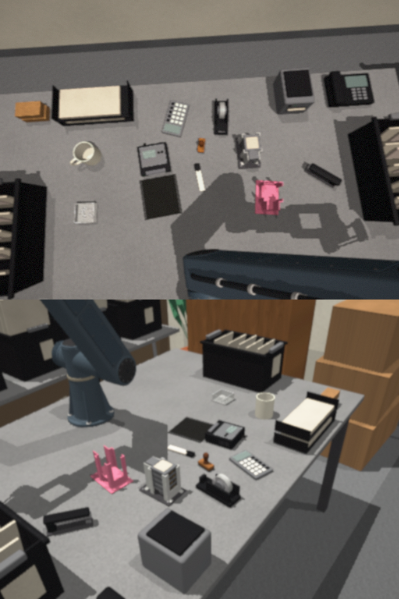

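The top view (montage px) shows the grey magazine at about (249,150) with the pink empty one at (267,197). The reader is at (153,158), with the mat in front of it at (160,197). Next I'll fit their poses.

```bash
python3 - <<'E'
from h import *
np.set_printoptions(precision=4,suppress=True)
t=cams.capture("top"); s=cams.capture("scene")
def rect(q):
    q=q[:,:2].astype(np.float32); c,sz,a=cv2.minAreaRect(q*1000); return np.array(c)/1000,sz,a
def filt(q):
    return q[np.all(abs(q[:,:2]-np.median(q[:,:2],0))<.11,1)]
for nm,p in(("top",t),("scene",s)):
    w=cloud(p)
    for th,lo,hi in[("mat",-.006,.01),("reader",.035,.05),("cart1",.105,.125)]:
        m=cams.trace(p,th)[0]["mask"]
        m=cv2.erode(m.astype(np.uint8),np.ones((2,2)))>0
        q=w[m]; q=q[(q[:,2]>lo)&(q[:,2]<hi)]; q=filt(q)
        print(nm,th,len(q),q.mean(0),*rect(q), "ztop",np.median(q[:,2]))
    if nm=="top":
        m=(w[...,2]>.105)&(w[...,2]<.13)&(abs(w[...,0]-.615)<.09)&(abs(w[...,1]+.197)<.07)
        q=w[m]; print("magtop",len(q),rect(q))
save(t,"b.png",(280,160,380,280),5)
a=np.vstack([cv2.resize(t["img"][170:290,160:270],None,fx=5,fy=5)]); cv2.imwrite("pics/c0.png",a[...,::-1])
top=cv2.resize(t["img"][165:285,165:365],(800,480),interpolation=cv2.INTER_CUBIC)
cv2.imwrite("pics/b.png",top[...,::-1])
E
```

```text
top mat 2390 [0.4525 0.1718 0.0018] [0.4534 0.1723] (159.69839477539062, 152.1524200439453) 7.34978723526001 ztop 0.0018393627478158203
top reader 1370 [0.6036 0.1872 0.0422] [0.606  0.1875] (120.99342346191406, 116.6718521118164) 6.168442249298096 ztop 0.04229875915925707
top cart1 539 [ 0.6123 -0.1975  0.1152] [ 0.6086 -0.1979] (92.31745147705078, 59.82215118408203) 0.5617117285728455 ztop 0.11533800636360403
magtop 651 (array([ 0.6116, -0.1986]), (103.92938995361328, 69.4328842163086), 0.6055558919906616)
scene mat 1001 [0.456  0.1638 0.0006] [0.4596 0.1681] (160.56027221679688, 147.99668884277344) 4.899049758911133 ztop 0.0007101093599762853
scene reader 782 [0.614  0.1806 0.0408] [0.6107 0.1862] (117.08470916748047, 121.25936889648438) 6.177316665649414 ztop 0.04080348101024872
scene cart1 515 [ 0.6231 -0.2048  0.1144] [ 0.6144 -0.2023] (93.38563537597656, 58.992454528808594) 1.1896778345108032 ztop 0.1150006618714875
```

View pics/b.png

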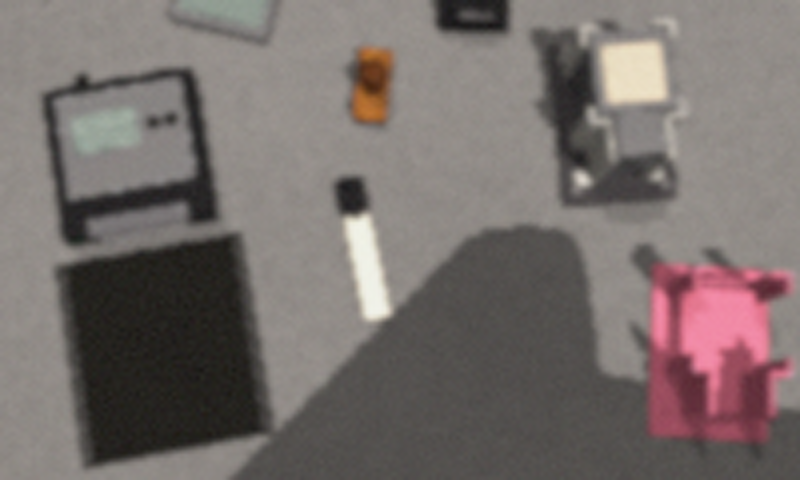

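The crop confirms the cartridge sits with its head towards +x (up) and its handle down. Estimates:
- **Cart 1:** about (0.611, -0.199), top at z 0.1155, yaw about 0.8°.
- **Mat:** about (0.455, 0.172).
- **Reader axis:** yaw about 6.2°.

I'm starting the approach now.

>>> {"method": "apply_moves", "body": {"steps": [0.035,-0.0175,0,0,0.07,-0.035,0,0,0.105,-0.0525,0,0,0.14,-0.07,0,0,0.175,-0.0875,0,0], "fingers": -1}}

```text
time: 1.32
ee_pos: [0.3044, -0.4757, 0.1874]
tcp_rot: [[0.969, 0.248, 0.0], [0.248, -0.969, -0.0], [0.0, 0.0, -1.0]]
contact_force: [0.6, -0.4, -0.8]
gripper_width: 0.087
grasp_force: 0.0
```

>>> {"method": "apply_moves", "body": {"steps": [0.035,-0.0175,0,0,0.07,-0.035,0,0,0.105,-0.0525,0,0,0.14,-0.07,0,0,0.175,-0.0875,0,0]}}

```text
time: 1.73
ee_pos: [0.4524, -0.3472, 0.1875]
tcp_rot: [[0.968, 0.249, 0.0], [0.249, -0.968, -0.0], [0.0, 0.0, -1.0]]
contact_force: [0.3, -0.6, 0.5]
gripper_width: 0.0872
grasp_force: 0.0
```

>>> {"method": "apply_moves", "body": {"steps": [0.035,-0.0175,0,0.06,0.07,-0.035,0,0.12,0.105,-0.0525,0,0.18,0.14,-0.07,0,0.237,0.175,-0.0875,0,0.237]}}

```text
time: 2.15
ee_pos: [0.6001, -0.2187, 0.1874]
tcp_rot: [[1.0, 0.013, 0.0], [0.013, -1.0, -0.0], [0.0, 0.0, -1.0]]
contact_force: [-0.5, -1.1, 0.5]
gripper_width: 0.0871
grasp_force: 0.0
```

>>> {"method": "apply_moves", "body": {"steps": [0.011,-0.01,0,0,0.022,-0.0195,0,0,0.022,-0.0195,0.015,0,0.022,-0.0195,0.035,0,0.022,-0.0195,0.05,0]}}

```text
time: 2.57
ee_pos: [0.6199, -0.2007, 0.1363]
tcp_rot: [[1.0, 0.015, -0.001], [0.015, -1.0, -0.0], [-0.001, 0.0, -1.0]]
contact_force: [-0.3, 0.8, -0.0]
gripper_width: 0.0873
grasp_force: 0.0
```

```bash
python3 - <<'E'
from h import *
s=cams.capture("scene"); save(s,"c.png",(150,170,290,290),5)
print(telemetry.read_state()["ee_pos"])
E
```

```text
[ 0.61748441 -0.19987569  0.13292425]
```

View pics/c.png

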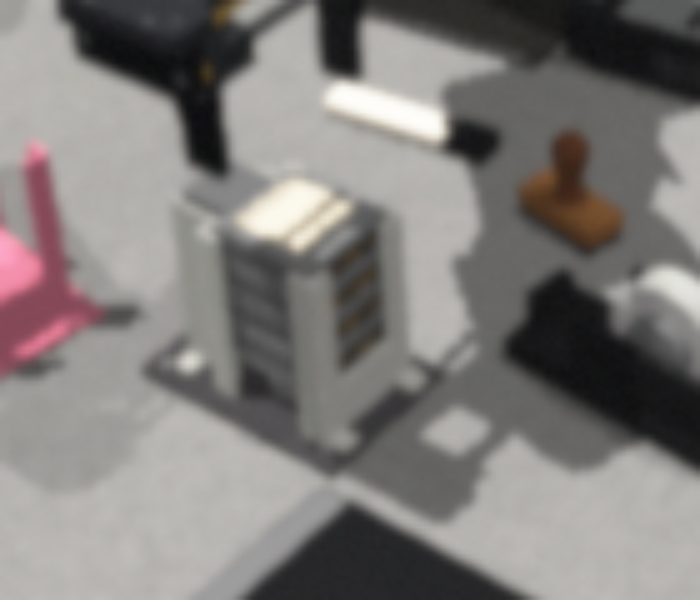

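The crop shows the fingers above and behind the stack, with the near fingertip at crop (210,165). I'll project the TCP and the expected cartridge points into the image to check the alignment.

```bash
python3 - <<'E'
from h import *
np.set_printoptions(precision=4,suppress=True)
s=cams.capture("scene"); st=telemetry.read_state(); T=np.array(st["ee_pos"]); print(T, st["joint_positions"])
K=np.array(s["camera_matrix"]);R=np.array(s["rotation"]);c=np.array(s["xyz"])
def pj(P): q=(np.array(P)-c)@R; return (q[:2]/q[2]*[K[0,0],K[1,1]]+K[:2,2])
im=s["img"][...,::-1].copy(); im=cv2.resize(im[150:290,150:290],None,fx=4,fy=4,interpolation=cv2.INTER_CUBIC)
def d(P,col): cv2.circle(im,tuple(int(v) for v in (pj(P)-150)*4),4,col,-1)
d(T,(0,0,255)); d(T+[0,.0435,0],(0,255,0)); d(T-[0,.0435,0],(0,255,0))
for x in(-.016,.048):
  for y in(-.03,.03): d([.611+x,-.199+y,.1155],(255,0,0))
cv2.imwrite("pics/d.png",im)
w=cloud(s)
# finger points
m=(w[...,2]>.125)&(w[...,2]<.17)&(abs(w[...,0]-.6)<.08)&(abs(w[...,1]+.2)<.1)
q=w[m]; print(len(q)); 
for sg in(-1,1):
    f=q[(q[:,1]+.2)*sg>0]; print(len(f),np.median(f,0) if len(f) else 0,f.min(0),f.max(0))
E
```

```text
[ 0.6177 -0.2     0.1343] [-27.7723  35.6421  80.8867  -0.0325  63.88    61.4466]
11
5 [ 0.627  -0.2496  0.1687] [ 0.612  -0.2516  0.1661] [ 0.6294 -0.2454  0.1692]
6 [ 0.6214 -0.1558  0.1695] [ 0.6113 -0.1576  0.1665] [ 0.6281 -0.1537  0.17  ]
```

View pics/d.png

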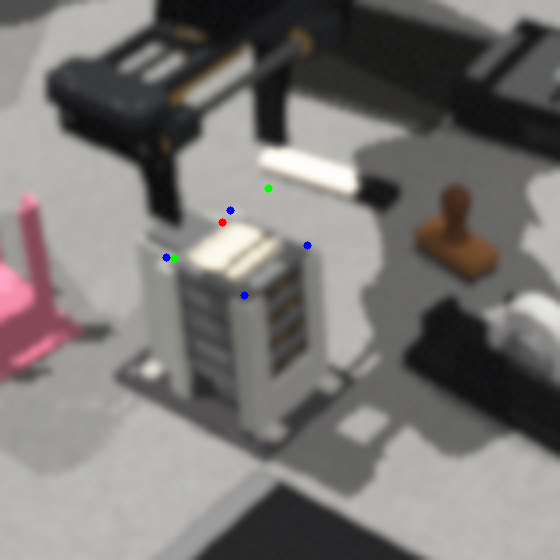

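The blue cartridge corners agree with the picture. The visible fingertips, at crop (165,222) and (270,143), sit about 30 mm above the projected TCP level (174,257). That could mean the fingers swing in an arc, so I'll measure the tips at a narrower opening before trusting this.

>>> {"method": "apply_moves", "body": {"steps": [0,0,0,0,0,0,0,0,0,0,0,0,0,0,0,0,0,0,0,0], "fingers": -0.43}}

```text
time: 3.08
ee_pos: [0.6209, -0.2008, 0.1383]
tcp_rot: [[1.0, 0.015, 0.002], [0.015, -1.0, -0.001], [0.002, 0.001, -1.0]]
contact_force: [-0.4, 0.4, 0.3]
gripper_width: 0.0649
grasp_force: 0.0
```

```bash
python3 - <<'E'
from h import *
np.set_printoptions(precision=4,suppress=True)
s=cams.capture("scene"); st=telemetry.read_state(); T=np.array(st["ee_pos"]); print(T, st["gripper_width"])
w=cloud(s)
m=(w[...,2]>.122)&(w[...,2]<.23)&(abs(w[...,0]-.615)<.05)&(abs(w[...,1]+.2)<.09)
for sg in(-1,1):
    f=w[m]; f=f[(f[:,1]+.2)*sg>0]; f=f[np.argsort(f[:,2])]; print(len(f)); print(f[:14])
im=cv2.resize(s["img"][150:290,150:290][...,::-1],None,fx=4,fy=4,interpolation=cv2.INTER_CUBIC); cv2.imwrite("pics/e.png",im)
E
```

```text
[ 0.6208 -0.2007  0.1381] 0.06407069921963691
138
[[ 0.6326 -0.2388  0.1726]
 [ 0.6167 -0.2421  0.1737]
 [ 0.6322 -0.2417  0.1743]
 [ 0.626  -0.2417  0.1745]
 [ 0.6318 -0.2377  0.1745]
 [ 0.6198 -0.2419  0.1749]
 [ 0.6133 -0.2418  0.175 ]
 [ 0.6322 -0.2345  0.1757]
 [ 0.6294 -0.2418  0.176 ]
 [ 0.6235 -0.2422  0.1766]
 [ 0.6109 -0.2423  0.1772]
 [ 0.6327 -0.2417  0.1774]
 [ 0.6282 -0.2403  0.1776]
 [ 0.6132 -0.2413  0.1776]]
178
[[ 0.6111 -0.168   0.1726]
 [ 0.6277 -0.1683  0.1733]
 [ 0.6309 -0.1608  0.1733]
 [ 0.629  -0.1623  0.1734]
 [ 0.6093 -0.1658  0.1736]
 [ 0.6143 -0.1678  0.1737]
 [ 0.6302 -0.1674  0.1738]
 [ 0.6191 -0.1657  0.1744]
 [ 0.6173 -0.1674  0.1747]
 [ 0.6243 -0.1679  0.1748]
 [ 0.6233 -0.1704  0.1758]
 [ 0.6275 -0.1678  0.176 ]
 [ 0.6139 -0.167   0.1761]
 [ 0.6316 -0.1612  0.1768]]
```

View pics/e.png

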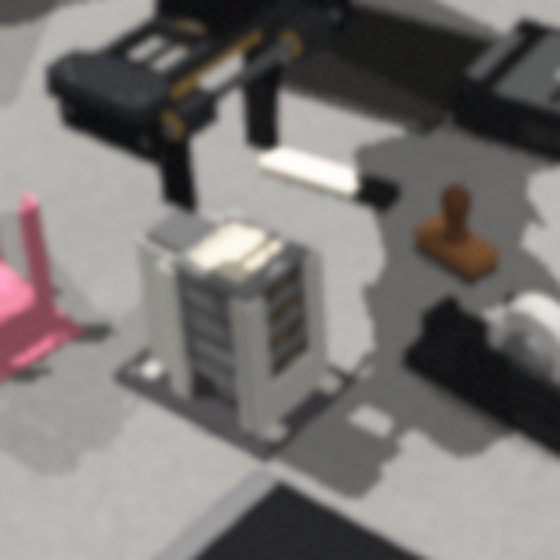

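The tips are still about 34 mm above the reported TCP at z ≈ 0.172, and x and y agree, so it isn't an arc effect. I'll check the gripper body's height against the stated 70 mm above TCP.

```bash
python3 - <<'E'
from h import *
np.set_printoptions(precision=3,suppress=True)
s=cams.capture("scene"); t=cams.capture("top"); T=np.array(telemetry.read_state()["ee_pos"]); print(T)
w=cloud(s)
m=(w[...,2]>.15)&(abs(w[...,0]-.62)<.06)&(abs(w[...,1]+.2)<.12)
q=w[m]
for a in np.arange(-.12,.12,.015):
    f=q[(q[:,1]+.2>a)&(q[:,1]+.2<a+.015)]
    if len(f): print(round(a,3),len(f),"zmin",np.sort(f[:,2])[:4],"zmax",f[:,2].max(),"x",f[:,0].min(),f[:,0].max())
E
```

```text
[ 0.621 -0.2    0.138]
-0.105 207 zmin [0.266 0.267 0.267 0.267] zmax 0.28755968174641533 x 0.585732706155257 0.6624933009226635
-0.09 329 zmin [0.241 0.242 0.243 0.243] zmax 0.28752407991210605 x 0.5845375240415008 0.6619919211270944
-0.075 420 zmin [0.245 0.247 0.247 0.248] zmax 0.5106675790800503 x 0.5858080407578444 0.6621037877015332
-0.06 593 zmin [0.209 0.209 0.211 0.212] zmax 0.5260520585646903 x 0.575402462420582 0.6616400918254242
-0.045 1181 zmin [0.173 0.173 0.173 0.174] zmax 0.5410829919200131 x 0.5602564638707639 0.6602961074252903
-0.03 1176 zmin [0.254 0.254 0.254 0.255] zmax 0.5435838560108932 x 0.5604207239523801 0.6582125527519836
-0.015 905 zmin [0.253 0.254 0.255 0.256] zmax 0.5163673081113496 x 0.5910480208301524 0.6646089435888424
0.0 653 zmin [0.253 0.255 0.255 0.256] zmax 0.5170742005776936 x 0.6074838893485505 0.6726118596109687
0.015 530 zmin [0.178 0.184 0.185 0.185] zmax 0.5165822436787078 x 0.6138394136918573 0.6799525411004184
0.03 574 zmin [0.172 0.172 0.173 0.173] zmax 0.5318703510296872 x 0.6085392235636555 0.6788085216681312
0.045 277 zmin [0.233 0.247 0.247 0.248] zmax 0.5457287007247691 x 0.5929695319186756 0.6598251370143544
0.06 306 zmin [0.249 0.25  0.253 0.255] zmax 0.5599407362619416 x 0.5641629599364031 0.6590840796800989
0.075 224 zmin [0.245 0.245 0.245 0.245] zmax 0.5667050507116347 x 0.5600524819467453 0.659608793133072
0.09 21 zmin [0.268 0.271 0.273 0.276] zmax 0.28550136858202757 x 0.6085759157583798 0.6578094926844168
```

The body underside is at about 0.243, which is 71 mm above the tips, so the gripper matches its spec. The reported z therefore reads about 34 mm low against the camera, which gets the mat and magazine heights right. I'll use true z = reported z + 0.034. Next: open, descend to a true tip height of about 0.101, and verify by camera.

>>> {"method": "apply_moves", "body": {"steps": [0,0,0,0,0,0,0,0,0,0,0.02,0,0,0,0.035,0,0,0,0.045,0], "fingers": -1}}

```text
time: 3.65
ee_pos: [0.6197, -0.2, 0.0909]
tcp_rot: [[1.0, 0.015, -0.002], [0.015, -1.0, 0.001], [-0.002, -0.001, -1.0]]
contact_force: [-0.4, -0.3, 0.1]
gripper_width: 0.0843
grasp_force: 0.0
```

>>> {"method": "apply_moves", "body": {"steps": [0,0,0.01,0,0,0,0.02,0,0,0,0.025,0,0,0,0.025,0,0,0,0.025,0]}}

```text
time: 4.07
ee_pos: [0.6206, -0.2004, 0.0672]
tcp_rot: [[1.0, 0.015, -0.0], [0.015, -1.0, 0.0], [-0.0, -0.0, -1.0]]
contact_force: [0.6, 0.4, 0.7]
gripper_width: 0.0872
grasp_force: 0.0
```

```bash
python3 - <<'E'
from h import *
np.set_printoptions(precision=4,suppress=True)
s=cams.capture("scene"); st=telemetry.read_state(); T=np.array(st["ee_pos"]); print(T,st["gripper_width"],st["contact_force"])
w=cloud(s)
m=(w[...,2]>.05)&(w[...,2]<.16)&(abs(w[...,0]-.62)<.03)&(w[...,1]<-.240)&(w[...,1]>-.27)
f=w[m]; f=f[np.argsort(f[:,2])]; print(len(f)); print(f[:12]); print(f.max(0),f.min(0))
im=cv2.resize(s["img"][150:290,150:290][...,::-1],None,fx=4,fy=4,interpolation=cv2.INTER_CUBIC); cv2.imwrite("pics/f.png",im)
E
```

```text
[ 0.621  -0.2006  0.0676] 0.08724824566065623 [-0.1336  0.2176  0.1205]
107
[[ 0.6327 -0.2518  0.1025]
 [ 0.6297 -0.2449  0.1026]
 [ 0.6268 -0.2524  0.1032]
 [ 0.6205 -0.2527  0.1034]
 [ 0.623  -0.2517  0.104 ]
 [ 0.6336 -0.249   0.1041]
 [ 0.6154 -0.254   0.105 ]
 [ 0.6308 -0.2529  0.1055]
 [ 0.6222 -0.2506  0.106 ]
 [ 0.6117 -0.2535  0.1061]
 [ 0.6184 -0.2536  0.1062]
 [ 0.6271 -0.2523  0.1063]]
[ 0.6348 -0.2424  0.1485] [ 0.6102 -0.2588  0.1025]
```

View pics/f.png

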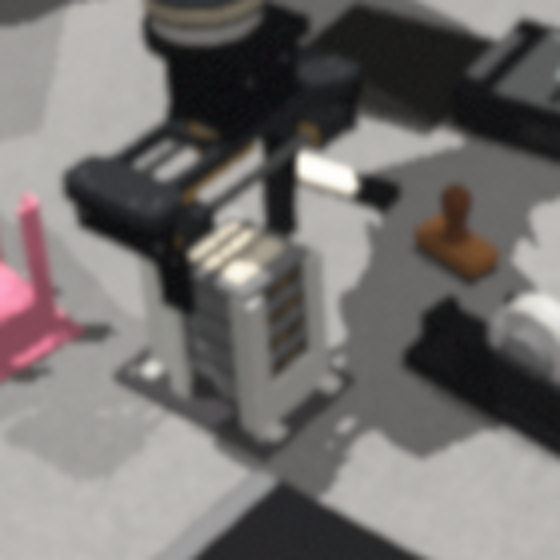

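The near finger sits in the side window at crop (178,290), with its tip at z ≈ 0.1015, which is 14 mm down the top cartridge's side and clear of the second. Closing, then a small lift.

>>> {"method": "apply_moves", "body": {"steps": [0,0,0,0,0,0,0,0,0,0,0,0,0,0,0,0,0,0,0,0], "fingers": 1}}

```text
time: 4.53
ee_pos: [0.6206, -0.2003, 0.0676]
tcp_rot: [[1.0, 0.015, 0.0], [0.015, -1.0, 0.0], [0.0, -0.0, -1.0]]
contact_force: [-0.6, 1.2, -0.0]
gripper_width: 0.0615
grasp_force: 0.5
```

>>> {"method": "apply_moves", "body": {"steps": [0,0,0,0,0,0,0,0,0,0,-0.005,0,0,0,-0.01,0,0,0,-0.015,0]}}

```text
time: 4.95
ee_pos: [0.6203, -0.2004, 0.0825]
tcp_rot: [[1.0, 0.015, -0.0], [0.015, -1.0, 0.0], [-0.0, -0.0, -1.0]]
contact_force: [0.2, -0.2, -2.2]
gripper_width: 0.0597
grasp_force: 30.0
```

>>> {"method": "apply_moves", "body": {"steps": [0,0,-0.01,0,0,0,-0.02,0,0,0,-0.035,0,0,0,-0.05,0,0,0,-0.055,0]}}

```text
time: 5.37
ee_pos: [0.6223, -0.2013, 0.1408]
tcp_rot: [[1.0, 0.015, 0.005], [0.015, -1.0, -0.003], [0.005, 0.003, -1.0]]
contact_force: [1.1, 0.1, -2.1]
gripper_width: 0.0598
grasp_force: 30.0
```

```bash
python3 - <<'E'
from h import *
np.set_printoptions(precision=4,suppress=True)
s=cams.capture("scene"); st=telemetry.read_state(); print(st["ee_pos"],st["gripper_width"],st["contact_force"],st["grasp_force"])
im=cv2.resize(s["img"][130:290,150:290][...,::-1],None,fx=4,fy=4,interpolation=cv2.INTER_CUBIC)
cv2.imwrite("pics/g.png",im[:600])
w=cloud(s)
for d in cams.trace(s,"cart1")[:2]:
    q=w[d["mask"]]; print(d["score"],d["centre"],np.nanmedian(q,0),np.nanpercentile(q,[3,97],axis=0))
E
```

```text
[ 0.6224 -0.2014  0.1409] 0.059833836711146275 [ 0.3864  0.5658 -0.3631] 29.990802705287933
0.87 [210.3, 191.0] [ 0.6437 -0.2026  0.1876] [[ 0.6    -0.2316  0.1706]
 [ 0.662  -0.1741  0.1905]]
```

View pics/g.png

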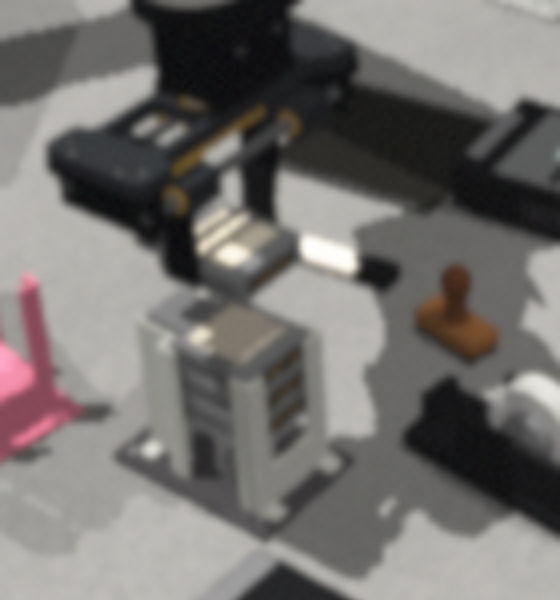

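Only the top cartridge came up, held at crop (245,250), and the next one has risen level with the rim at (235,330). Grip is 30 N. Carrying it to the mat.

>>> {"method": "apply_moves", "body": {"steps": [-0.008,-0.02,0,0,-0.02,-0.05,0,0,-0.033,-0.083,0,0,-0.047,-0.117,0,0,-0.06,-0.15,0,0]}}

```text
time: 5.88
ee_pos: [0.5565, -0.0499, 0.1364]
tcp_rot: [[1.0, 0.014, -0.002], [0.014, -1.0, 0.001], [-0.002, -0.001, -1.0]]
contact_force: [1.0, 0.9, -2.1]
gripper_width: 0.0597
grasp_force: 30.0
```

>>> {"method": "apply_moves", "body": {"steps": [-0.013,-0.033,0,0,-0.026,-0.066,0,0,-0.039,-0.099,0,0,-0.051,-0.13,0,0,-0.06,-0.15,0,0]}}

```text
time: 6.3
ee_pos: [0.4934, 0.1004, 0.1366]
tcp_rot: [[1.0, 0.016, -0.003], [0.016, -1.0, 0.001], [-0.003, -0.001, -1.0]]
contact_force: [0.0, -0.6, -2.1]
gripper_width: 0.0595
grasp_force: 30.0
```

>>> {"method": "apply_moves", "body": {"steps": [-0.01,-0.025,0,-0.02,-0.02,-0.05,0,-0.045,-0.027,-0.067,0,-0.07,-0.03,-0.076,0,-0.093,-0.03,-0.076,0,-0.093]}}

```text
time: 6.72
ee_pos: [0.4636, 0.1747, 0.1369]
tcp_rot: [[0.994, 0.111, -0.001], [0.111, -0.994, 0.0], [-0.001, -0.0, -1.0]]
contact_force: [0.8, -0.1, -0.9]
gripper_width: 0.0596
grasp_force: 30.0
```

>>> {"method": "apply_moves", "body": {"steps": [0,0,0.02,0,0,0,0.05,0,0,0,0.08,0,0,0,0.105,0,0,0,0.12,0]}}

```text
time: 7.13
ee_pos: [0.4645, 0.1719, 0.0147]
tcp_rot: [[0.994, 0.106, -0.003], [0.106, -0.994, -0.001], [-0.003, 0.001, -1.0]]
contact_force: [0.7, -0.7, -2.5]
gripper_width: 0.0598
grasp_force: 30.0
```

```bash
python3 - <<'E'
from h import *
np.set_printoptions(precision=4,suppress=True)
st=telemetry.read_state(); print(st["ee_pos"],st["tcp_rot"],st["contact_force"])
s=cams.capture("scene"); t=cams.capture("top")
for nm,p in(("s",s),("t",t)):
    w=cloud(p)
    for d in cams.trace(p,"cart1")[:2]:
        q=w[d["mask"]]; print(nm,d["score"],d["centre"],np.nanmedian(q,0),np.nanpercentile(q,[2,98],axis=0))
w=cloud(s); T=st["ee_pos"]
m=(w[...,2]<.12)&(w[...,2]>.01)&(abs(w[...,0]-T[0])<.06)&(abs(w[...,1]-T[1])<.06)
f=w[m]; f=f[np.argsort(f[:,2])]; print(len(f),f[:8])
E
```

```text
[0.4645 0.1719 0.0147] [[ 0.9944  0.1061 -0.0028]
 [ 0.1061 -0.9944 -0.0009]
 [-0.0029  0.0006 -1.    ]] [ 0.694  -0.6905 -2.496 ]
s 0.81 [254.2, 152.0] [0.4846 0.1596 0.0602] [[0.413  0.1405 0.0456]
 [0.5057 0.1958 0.0653]]
442 [[0.498  0.1498 0.041 ]
 [0.4724 0.1465 0.0412]
 [0.4967 0.1464 0.0423]
 [0.4276 0.1511 0.0424]
 [0.4157 0.1503 0.0426]
 [0.5038 0.1581 0.0427]
 [0.5006 0.1842 0.0435]
 [0.4321 0.1508 0.0441]]
```

The cartridge bottom is at about 0.042 as predicted, so it needs roughly 40 mm more to the mat top. Lowering most of the way, then creeping until contact.

>>> {"method": "apply_moves", "body": {"steps": [0,0,0.01,0,0,0,0.02,0,0,0,0.028,0,0,0,0.033,0,0,0,0.035,0]}}

```text
time: 7.75
ee_pos: [0.4644, 0.1733, -0.0186]
tcp_rot: [[0.994, 0.108, -0.001], [0.108, -0.994, -0.0], [-0.001, 0.0, -1.0]]
contact_force: [0.3, 0.8, -1.6]
gripper_width: 0.0598
grasp_force: 30.0
```

>>> {"method": "apply_moves", "body": {"steps": [0,0,0,0,0,0,0.001,0,0,0,0.002,0,0,0,0.003,0,0,0,0.003,0]}}

```text
time: 8.17
ee_pos: [0.4651, 0.1734, -0.0207]
tcp_rot: [[0.994, 0.108, 0.0], [0.108, -0.994, 0.0], [0.0, -0.0, -1.0]]
contact_force: [-0.1, -0.2, -1.4]
gripper_width: 0.0597
grasp_force: 30.0
```

>>> {"method": "apply_moves", "body": {"steps": [0,0,0.001,0,0,0,0.002,0,0,0,0.003,0,0,0,0.004,0,0,0,0.004,0]}}

```text
time: 8.58
ee_pos: [0.4648, 0.1733, -0.0249]
tcp_rot: [[0.994, 0.108, -0.0], [0.108, -0.994, -0.0], [-0.0, -0.0, -1.0]]
contact_force: [-0.1, 0.1, -1.6]
gripper_width: 0.06
grasp_force: 30.0
```

>>> {"method": "apply_moves", "body": {"steps": [0,0,0.001,0,0,0,0.001,0,0,0,0.0015,0,0,0,0.002,0,0,0,0.002,0]}}

```text
time: 9.0
ee_pos: [0.465, 0.1733, -0.0264]
tcp_rot: [[0.994, 0.108, 0.0], [0.108, -0.994, 0.0], [0.0, 0.0, -1.0]]
contact_force: [-0.4, 0.2, 2.2]
gripper_width: 0.0594
grasp_force: 30.0
```

Contact: the vertical force went from -1.6 to +2.2 N. Releasing and backing up for a look.

>>> {"method": "apply_moves", "body": {"steps": [0,0,0,0,0,0,0,0,0,0,0,0,0,0,0,0,0,0,0,0], "fingers": -1}}

```text
time: 9.42
ee_pos: [0.465, 0.1733, -0.0268]
tcp_rot: [[0.994, 0.108, 0.0], [0.108, -0.994, 0.0], [0.0, -0.0, -1.0]]
contact_force: [0.1, 0.2, -0.1]
gripper_width: 0.0833
grasp_force: 0.0
```

>>> {"method": "apply_moves", "body": {"steps": [0,0,-0.01,0,0,0,-0.03,0,-0.02,0,-0.06,0,-0.05,0,-0.08,0,-0.06,0,-0.08,0]}}

```text
time: 9.83
ee_pos: [0.4021, 0.1668, 0.0562]
tcp_rot: [[0.994, 0.108, -0.0], [0.108, -0.994, 0.0], [0.0, -0.0, -1.0]]
contact_force: [-1.5, -0.3, -0.5]
gripper_width: 0.0868
grasp_force: 0.0
```

```bash
python3 - <<'E'
from h import *
np.set_printoptions(precision=4,suppress=True)
st=telemetry.read_state(); print(st["ee_pos"],st["tcp_rot"][0],st["contact_force"])
s=cams.capture("scene"); t=cams.capture("top")
for nm,p in(("s",s),("t",t)):
    w=cloud(p)
    for th,lo,hi in(("cart1",.015,.03),("reader",.035,.05)):
      for d in cams.trace(p,th)[:1]:
        q=w[cv2.erode(d["mask"].astype(np.uint8),np.ones((2,2)))>0]; q=q[(q[:,2]>lo)&(q[:,2]<hi)]
        if len(q)>20:
            print(nm,th,d["score"],d["centre"],len(q),np.median(q,0)); c,sz,a=cv2.minAreaRect((q[:,:2]*1000).astype(np.float32)); print(c,sz,a)
            print(np.percentile(q,[2,98],axis=0))
a=cv2.resize(s["img"][110:220,190:340][...,::-1],(600,440)); cv2.imwrite("pics/i.png",a)
E
```

```text
[0.4021 0.1668 0.0562] [ 0.9941  0.1082 -0.    ] [-1.5394 -0.3172 -0.5412]
s cart1 0.79 [247.1, 161.1] 239 [0.4689 0.1651 0.0205]
(460.4571228027344, 168.90382385253906) (91.06951141357422, 60.06501770019531) 0.3829859793186188
[[0.4199 0.1414 0.0159]
 [0.5052 0.1969 0.0245]]
s reader 0.63 [289.7, 175.2] 795 [0.615  0.1798 0.0407]
(609.1275024414062, 186.87413024902344) (119.18352508544922, 127.52182006835938) 5.884873867034912
[[0.5525 0.1255 0.036 ]
 [0.6687 0.242  0.045 ]]
t cart1 0.67 [206.2, 239.9] 151 [0.4879 0.1676 0.0217]
(475.1930236816406, 173.64109802246094) (50.95745849609375, 57.283103942871094) 3.8641865253448486
[[0.4576 0.1448 0.0167]
 [0.5002 0.2023 0.0265]]
```

View pics/i.png

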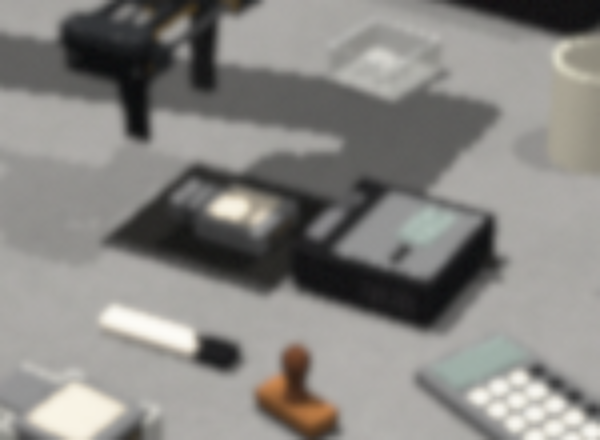

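The picture shows the cartridge lying flat on the mat at crop (240,215), its head facing the reader mouth at about (315,215). It's aligned with the bay to within about 1 mm and at the same yaw. Now I'll take the handle.

>>> {"method": "apply_moves", "body": {"steps": [0.01,0,0.01,0,0.019,0,0.03,0,0.019,0,0.055,0,0.019,0,0.07,0,0.019,0,0.075,0]}}

```text
time: 10.55
ee_pos: [0.424, 0.1687, -0.0247]
tcp_rot: [[0.994, 0.107, -0.004], [0.107, -0.994, -0.0], [-0.004, 0.0, -1.0]]
contact_force: [-0.3, 0.0, -0.6]
gripper_width: 0.0872
grasp_force: 0.0
```

>>> {"method": "apply_moves", "body": {"steps": [0,0,0.002,0,0,0,0.004,0,0,0,0.006,0,0,0,0.006,0,0,0,0.006,0]}}

```text
time: 10.97
ee_pos: [0.4247, 0.169, -0.0272]
tcp_rot: [[0.994, 0.108, 0.001], [0.108, -0.994, 0.0], [0.001, -0.0, -1.0]]
contact_force: [0.2, 0.6, 0.7]
gripper_width: 0.0869
grasp_force: 0.0
```

>>> {"method": "apply_moves", "body": {"steps": [-0.002,0,0,0,-0.004,0,0,0,-0.004,0,0,0,-0.004,0,0,0,-0.004,0,0,0]}}

```text
time: 11.38
ee_pos: [0.4203, 0.1685, -0.0276]
tcp_rot: [[0.994, 0.108, 0.0], [0.108, -0.994, 0.0], [0.0, -0.0, -1.0]]
contact_force: [-0.9, -0.6, 0.4]
gripper_width: 0.0872
grasp_force: 0.0
```

>>> {"method": "apply_moves", "body": {"steps": [0,0,0,0,0,0,0,0,0,0,0,0,0,0,0,0,0,0,0,0], "fingers": 1}}

```text
time: 11.8
ee_pos: [0.4202, 0.1685, -0.0278]
tcp_rot: [[0.994, 0.108, -0.0], [0.108, -0.994, 0.0], [-0.0, -0.0, -1.0]]
contact_force: [0.0, 1.2, -0.2]
gripper_width: 0.0616
grasp_force: 0.0
```

>>> {"method": "apply_moves", "body": {"steps": [0,0,0,0,0,0,0,0,0,0,0,0,0,0,0,0,0,0,0,0]}}

```text
time: 12.22
ee_pos: [0.4202, 0.1685, -0.0278]
tcp_rot: [[0.994, 0.108, -0.0], [0.108, -0.994, -0.0], [-0.0, -0.0, -1.0]]
contact_force: [0.3, -0.0, -0.5]
gripper_width: 0.0356
grasp_force: 30.0
```

Handle gripped at 36 mm. Lifting 8 mm and advancing partway, then checking alignment at the mouth.

>>> {"method": "apply_moves", "body": {"steps": [0,0,-0.003,0,0,0,-0.006,0,0,0,-0.008,0,0.008,0,-0.008,0,0.015,0.0005,-0.008,0]}}

```text
time: 12.63
ee_pos: [0.4358, 0.1697, -0.0195]
tcp_rot: [[0.994, 0.108, 0.001], [0.108, -0.994, 0.0], [0.001, -0.0, -1.0]]
contact_force: [0.0, -0.9, -2.7]
gripper_width: 0.0357
grasp_force: 30.0
```

>>> {"method": "apply_moves", "body": {"steps": [0.008,0,0,0,0.015,0,0,0,0.02,0,0,0,0.02,0,0,0,0.02,0,0,0]}}

```text
time: 13.05
ee_pos: [0.4553, 0.1717, -0.0199]
tcp_rot: [[0.994, 0.107, -0.0], [0.107, -0.994, -0.0], [-0.0, 0.0, -1.0]]
contact_force: [-0.1, -0.0, -2.2]
gripper_width: 0.036
grasp_force: 30.0
```

```bash
python3 - <<'E'
from h import *
np.set_printoptions(precision=4,suppress=True)
st=telemetry.read_state(); print(st["ee_pos"],st["tcp_rot"][0],st["contact_force"])
s=cams.capture("scene"); t=cams.capture("top")
for nm,p in(("s",s),("t",t)):
    w=cloud(p)
    for th,lo,hi in(("cart1",.022,.037),("reader",.036,.05)):
      for d in cams.trace(p,th)[:1]:
        q=w[cv2.erode(d["mask"].astype(np.uint8),np.ones((2,2)))>0]; q=q[(q[:,2]>lo)&(q[:,2]<hi)]
        if len(q)>20:
            c,sz,a=cv2.minAreaRect((q[:,:2]*1000).astype(np.float32)); print(nm,th,len(q),np.median(q,0),c,sz,a)
# heights of cart top along its axis
w=cloud(s); a=.108; u=np.array([.9942,.108]); v=np.array([-.108,.9942])
T=np.array(st["ee_pos"][:2]); r=(w[...,:2]-T); A=r@u; B=r@v
for lo in np.arange(.018,.08,.012):
    m=(A>lo)&(A<lo+.012)&(abs(B)<.02)&(w[...,2]<.06); print(round(lo,3),m.sum(),np.nanmedian(w[...,2][m]))
m=(A>.02)&(A<.08)&(abs(B)<.045)&(w[...,2]<.05); print("bottom front", np.sort(w[...,2][m&(A>.076)])[:5])
b=cv2.resize(t["img"][180:270,160:260][...,::-1],(600,540),interpolation=cv2.INTER_CUBIC); cv2.imwrite("pics/j.png",b)
E
```

```text
[ 0.4553  0.1717 -0.0199] [ 0.9942  0.1075 -0.0002] [-0.0905 -0.018  -2.1526]
s cart1 198 [0.5044 0.1666 0.0285] (498.9691162109375, 169.56362915039062) (77.1592025756836, 55.18901824951172) 10.080153465270996
s reader 759 [0.6153 0.1786 0.0409] (610.8778686523438, 183.65357971191406) (119.260986328125, 121.50402069091797) 4.710943222045898
t reader 1390 [0.6033 0.1882 0.0422] (605.5460205078125, 188.65447998046875) (121.20582580566406, 119.49209594726562) 6.130644798278809
0.018 22 0.02827980433356997
0.03 26 0.029351665213261102
0.042 23 0.028993154856714165
0.054 32 0.028589881584413446
0.066 20 0.0277345993454296
0.078 13 0.02874188073615791
bottom front [0.0025 0.0031 0.0139 0.0211 0.0261]
```

View pics/j.png

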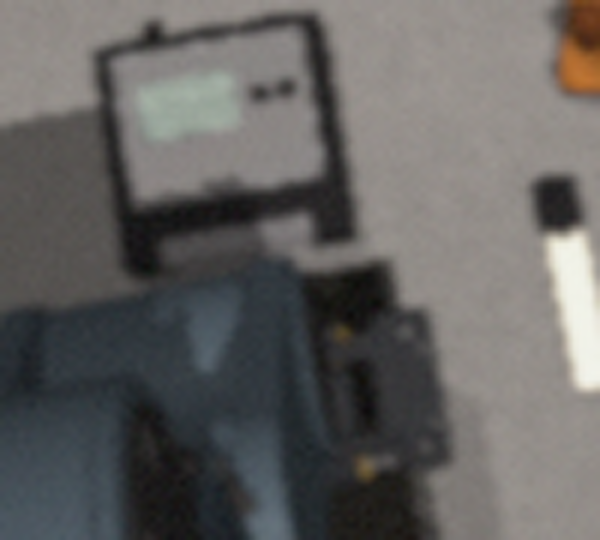

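The arm hides the cartridge from the top view. The scene depth shows it level, with its bottom at about 0.010 (bay floor 0.008, ceiling clearance to 0.012). Inserting gradually while watching force.

>>> {"method": "apply_moves", "body": {"steps": [0.005,0,0,0,0.01,0,0,0,0.015,0,0,0,0.02,0,0,0,0.024,0,0,0]}}

```text
time: 13.77
ee_pos: [0.4802, 0.1744, -0.0197]
tcp_rot: [[0.994, 0.107, 0.001], [0.107, -0.994, 0.0], [0.001, -0.0, -1.0]]
contact_force: [-0.4, 0.6, -1.5]
gripper_width: 0.0357
grasp_force: 30.0
```

>>> {"method": "apply_moves", "body": {"steps": [0.004,0,0,0,0.008,0,0,0,0.012,0,0,0,0.016,0,0,0,0.02,0,0,0]}}

```text
time: 14.18
ee_pos: [0.4991, 0.1765, -0.0198]
tcp_rot: [[0.994, 0.108, -0.0], [0.108, -0.994, -0.0], [-0.0, -0.0, -1.0]]
contact_force: [0.1, -0.1, -1.7]
gripper_width: 0.036
grasp_force: 30.0
```

>>> {"method": "apply_moves", "body": {"steps": [0.005,0,0,0,0.01,0,0,0,0.015,0,0,0,0.02,0,0,0,0.024,0,0,0]}}

```text
time: 14.6
ee_pos: [0.5235, 0.1791, -0.0197]
tcp_rot: [[0.994, 0.108, 0.001], [0.108, -0.994, 0.0], [0.001, -0.0, -1.0]]
contact_force: [0.2, -0.4, -0.9]
gripper_width: 0.0357
grasp_force: 30.0
```

>>> {"method": "apply_moves", "body": {"steps": [0.001,0,0,0,0.002,0,0,0,0.003,0,0,0,0.004,0,0,0,0.005,0,0,0]}}

```text
time: 15.02
ee_pos: [0.5273, 0.1796, -0.0198]
tcp_rot: [[0.994, 0.108, -0.001], [0.108, -0.994, -0.0], [-0.001, -0.0, -1.0]]
contact_force: [0.3, 0.2, -2.3]
gripper_width: 0.0359
grasp_force: 30.0
```

>>> {"method": "apply_moves", "body": {"steps": [0.001,0,0.001,0,0.002,0,0.0015,0,0.003,0,0.0015,0,0.004,0,0.0015,0,0.004,0,0.0015,0]}}

```text
time: 15.43
ee_pos: [0.5289, 0.1797, -0.0215]
tcp_rot: [[0.994, 0.108, -0.005], [0.108, -0.994, -0.001], [-0.005, 0.0, -1.0]]
contact_force: [-5.2, -1.3, 1.9]
gripper_width: 0.0353
grasp_force: 30.0
```

>>> {"method": "apply_moves", "body": {"steps": [0.0005,0,0,0,0.001,0,0,0,0.0015,0,0,0,0.002,0,0,0,0.002,0,0,0]}}

```text
time: 15.85
ee_pos: [0.5287, 0.1797, -0.0216]
tcp_rot: [[0.994, 0.108, -0.009], [0.108, -0.994, -0.001], [-0.009, 0.0, -1.0]]
contact_force: [-7.5, -1.4, 4.6]
gripper_width: 0.0357
grasp_force: 30.0
```

Contact at x = 0.5287, within 2 mm of the predicted stop. One firmer push to make sure it's seated.

>>> {"method": "apply_moves", "body": {"steps": [0.001,0,0,0,0.002,0,0,0,0.003,0,0,0,0.004,0,0,0,0.004,0,0,0]}}

```text
time: 16.27
ee_pos: [0.5285, 0.1796, -0.0217]
tcp_rot: [[0.994, 0.108, -0.017], [0.108, -0.994, -0.003], [-0.018, 0.001, -1.0]]
contact_force: [-12.5, -2.6, 8.3]
gripper_width: 0.0361
grasp_force: 30.0
```

```bash
python3 - <<'E'
from h import *
np.set_printoptions(precision=4,suppress=True)
st=telemetry.read_state(); print(st["ee_pos"],st["contact_force"],st["tcp_rot"][2])
s=cams.capture("scene"); w=cloud(s); u=np.array([.9942,.108]); v=np.array([-.108,.9942])
# reader extents along axis
m=(w[...,2]>.036)&(w[...,2]<.05)&(abs(w[...,0]-.61)<.09)&(abs(w[...,1]-.187)<.08)
A=w[m][:,:2]@u; print("reader A",np.percentile(A,[.5,1,99,99.5]))
q=w[cams.trace(s,"cart1")[0]["mask"]]; A=q[:,:2]@u; print("cart A",np.nanpercentile(A,[1,99]),np.nanmedian(q,0)); print("tcp A",st["ee_pos"][:2]@u)
E
```

```text
[ 0.5285  0.1796 -0.0217] [-12.5456  -2.6152   8.3045] [-0.0176  0.0006 -0.9998]
reader A [0.5428 0.5501 0.6847 0.685 ]Traceback (most recent call last):
  File "<stdin>", line 8, in <module>
IndexError: list index out of range
```

It's solid at 12.5 N. I'll relax the command, release, back off, and check how far the handle protrudes (31 mm when home).

>>> {"method": "apply_moves", "body": {"steps": [-0.003,0,0,0,-0.006,0,0,0,-0.008,0,0,0,-0.008,0,0,0,-0.008,0,0,0]}}

```text
time: 16.78
ee_pos: [0.529, 0.1798, -0.0214]
tcp_rot: [[0.994, 0.108, -0.001], [0.108, -0.994, -0.0], [-0.001, 0.0, -1.0]]
contact_force: [-4.0, -0.8, -0.9]
gripper_width: 0.0359
grasp_force: 30.0
```

>>> {"method": "apply_moves", "body": {"steps": [0,0,0,0,0,0,0,0,0,0,0,0,0,0,0,0,0,0,0,0], "fingers": -1}}

```text
time: 17.2
ee_pos: [0.5306, 0.1799, -0.021]
tcp_rot: [[0.994, 0.107, 0.002], [0.107, -0.994, 0.0], [0.002, -0.0, -1.0]]
contact_force: [-0.1, 0.7, -0.3]
gripper_width: 0.0614
grasp_force: 0.0
```

>>> {"method": "apply_moves", "body": {"steps": [-0.02,0,0,0,-0.05,0,0,0,-0.08,0,-0.02,0,-0.09,0,-0.06,0,-0.09,0,-0.1,0]}}

```text
time: 17.62
ee_pos: [0.4336, 0.1695, 0.078]
tcp_rot: [[0.994, 0.108, -0.011], [0.108, -0.994, -0.001], [-0.011, 0.0, -1.0]]
contact_force: [1.8, 0.7, -0.1]
gripper_width: 0.0856
grasp_force: 0.0
```

```bash
python3 - <<'E'
from h import *
np.set_printoptions(precision=4,suppress=True)
st=telemetry.read_state(); print(st["ee_pos"],st["contact_force"])
u=np.array([.9942,.108]); v=np.array([-.108,.9942])
s=cams.capture("scene");t=cams.capture("top")
for p in(s,t):
    w=cloud(p); A=w[...,:2]@u; B=w[...,:2]@v
    b0=np.array([.607,.187])@v
    m=(w[...,2]>.036)&(w[...,2]<.05)&(A>.54)&(A<.70)&(abs(B-b0)<.045); print("reader A",np.percentile(A[m],[1,2,98,99]))
    h=(w[...,2]>.02)&(w[...,2]<.034)&(A>.50)&(A<.565)&(abs(B-b0)<.014); print("handle",h.sum(),np.percentile(A[h],[0,2,5,50,98]),np.median(w[...,2][h]), "B",np.median(B[h])-b0)
a=cv2.resize(s["img"][130:210,220:320],(500,400)); b=cv2.resize(t["img"][180:260,160:235],(300,320)); c=np.zeros((400,800,3),np.uint8); c[:,:500]=a; c[:320,500:]=b
cv2.imwrite("pics/k.png",c[...,::-1])
E
```

```text
[0.4336 0.1695 0.078 ] [ 1.7567  0.7206 -0.1464]
reader A [0.5656 0.567  0.6829 0.6837]
handle 30 [0.533  0.5331 0.5333 0.542  0.5532] 0.026573114433259437 B 0.0005839917388281435
reader A [0.5631 0.5643 0.6808 0.6824]
handle 16 [0.5453 0.5461 0.5474 0.5587 0.5634] 0.027347440362001985 B -0.00903805776309348
```

View pics/k.png

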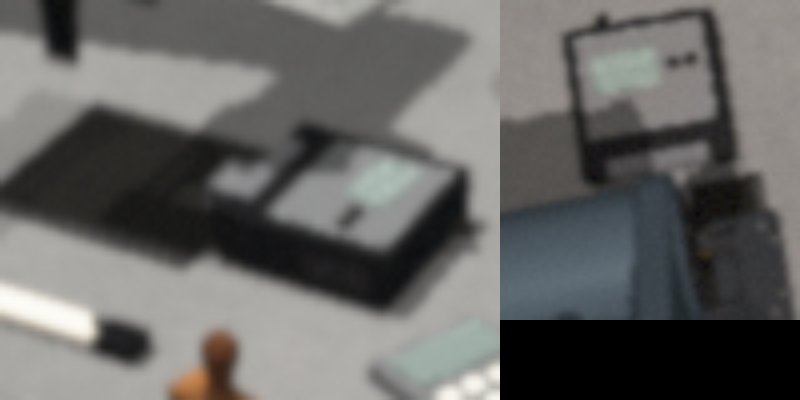

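The handle protrudes about 31–32 mm, so it is home within measurement error. A gentle nudge on the handle's end with shut fingers will confirm it.

>>> {"method": "apply_moves", "body": {"steps": [0.02,0,0,0,0.04,0,0,0,0.05,0,0.03,0,0.05,0,0.06,0,0.05,0,0.085,0], "fingers": 1}}

```text
time: 18.13
ee_pos: [0.4916, 0.1756, -0.0077]
tcp_rot: [[0.994, 0.107, 0.003], [0.107, -0.994, 0.0], [0.003, -0.0, -1.0]]
contact_force: [-1.4, -0.1, -0.3]
gripper_width: 0.0613
grasp_force: 0.0
```

>>> {"method": "apply_moves", "body": {"steps": [0,0,0.006,0,0,0,0.013,0,0,0,0.013,0,0.002,0,0.013,0,0.004,0,0.013,0]}}

```text
time: 18.55
ee_pos: [0.495, 0.1762, -0.0181]
tcp_rot: [[0.994, 0.108, 0.002], [0.108, -0.994, 0.0], [0.002, -0.0, -1.0]]
contact_force: [0.7, -0.5, -0.2]
gripper_width: 0.0286
grasp_force: 0.0
```

>>> {"method": "apply_moves", "body": {"steps": [0.003,0,0,0,0.006,0,0,0,0.009,0,0,0,0.012,0,0,0,0.014,0,0,0]}}

```text
time: 18.97
ee_pos: [0.5052, 0.1773, -0.0193]
tcp_rot: [[0.994, 0.108, -0.006], [0.108, -0.994, -0.001], [-0.006, -0.0, -1.0]]
contact_force: [-5.7, -0.7, 3.1]
gripper_width: 0.0016
grasp_force: 3.0
```

>>> {"method": "apply_moves", "body": {"steps": [0.001,0,0,0,0.002,0,0,0,0.003,0,0,0,0.004,0,0,0,0.004,0,0,0]}}

```text
time: 19.38
ee_pos: [0.5049, 0.1773, -0.0199]
tcp_rot: [[0.994, 0.108, -0.013], [0.108, -0.994, -0.002], [-0.013, 0.0, -1.0]]
contact_force: [-8.7, -1.3, 5.1]
gripper_width: 0.0006
grasp_force: 4.4
```

>>> {"method": "apply_moves", "body": {"steps": [-0.01,0,0,0,-0.03,0,0,0,-0.05,0,0,0,-0.05,0,-0.03,0,-0.05,0,-0.06,0]}}

```text
time: 19.8
ee_pos: [0.4592, 0.1721, 0.0398]
tcp_rot: [[0.994, 0.108, -0.005], [0.108, -0.994, -0.001], [-0.005, 0.0, -1.0]]
contact_force: [0.8, 0.7, 0.4]
gripper_width: 0.0004
grasp_force: 0.0
```

>>> {"method": "apply_moves", "body": {"steps": [0,0,-0.03,0,0,0,-0.06,0,0,0,-0.08,0,0,0,-0.08,0,0,0,-0.08,0]}}

```text
time: 20.22
ee_pos: [0.4636, 0.1727, 0.122]
tcp_rot: [[0.994, 0.108, 0.005], [0.108, -0.994, 0.001], [0.005, -0.0, -1.0]]
contact_force: [-0.5, -0.9, -0.8]
gripper_width: 0.0004
grasp_force: 0.0
```

```bash
python3 - <<'E'
from h import *
np.set_printoptions(precision=4,suppress=True)
u=np.array([.9942,.108]); v=np.array([-.108,.9942]); b0=np.array([.607,.187])@v
s=cams.capture("scene"); w=cloud(s); A=w[...,:2]@u; B=w[...,:2]@v
h=(w[...,2]>.02)&(w[...,2]<.034)&(A>.50)&(A<.565)&(abs(B-b0)<.014); print("handle",h.sum(),np.percentile(A[h],[0,2,5,50]),np.median(w[...,2][h]))
m=(w[...,2]>.105)&(w[...,2]<.13)&(abs(w[...,0]-.615)<.07)&(abs(w[...,1]+.2)<.04); print("mag top",np.median(w[m],0))
E
```

```text
handle 28 [0.5317 0.5323 0.5331 0.5444] 0.027052373202309632
mag top [ 0.6212 -0.2043  0.1133]
```

The cartridge didn't move under the nudge, so it is against the stop. The gripper is clear, and the next cartridge stands level in the magazine. Handing in.

```bash
python3 -c "
from workcell import workorder; print(workorder.job_done())"
```

```text
the job is handed in; nothing more can be done
None
```

The top cartridge was lifted out, laid on the mat and released, then picked up again by its handle and pushed into the reader's bay until it stopped, and let go. I handed the job in at about 20 s; the hand-in call gave no verdict.

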